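# Press the glued gift-box lids home in order

## Task

The lids of the three gift boxes were glued one after another and still stand up on their pale inner necks. With the fingertips press lightly on the padded top of each lid until the lid is fully home on its box, in the order in which they were glued: first the round box, then the oblong one, then the square one. Leave the boxes standing where they are, pick nothing up, and leave the other things on the table alone.

Things in the scene. Friction and masses are not known exactly. Their poses are not given: they have to be found in the camera images.
- round_box: Red round gift box, 70 mm diameter, tray 45 mm high, loose on the table, about 0.4 kg. Origin: centre of its underside; z up. With its lid fully down the box is 85 mm high in all (panel included), with the lid raised up to 103 mm.
- round_box_lid_top (a point): Centre of the flat top of the padded red panel on the round box's lid: the panel is 4 mm smaller all round than the lid, stands 14 mm above it and gives up to 12 mm under the finger like firm foam (about 0.7 N per mm, then hard), springing back when let go. The lid below it has the outline of the box and is 26 mm deep. The point moves down with lid and panel. Any part of the panel may be pressed.
- round_box_lid (a joint): How far this lid has been pushed down, in m: about 0 to 0.003 at the start (standing up on the pale inner neck), 0.018 fully down, where it meets a hard stop. It slides straight down against about 2.5 N of friction and stays where it is left.
- long_box: Red oblong gift box, 60 mm along its x by 150 mm along its y, tray 35 mm high, loose on the table, about 0.4 kg. Origin: centre of its underside; z up. With its lid fully down the box is 75 mm high in all (panel included), with the lid raised up to 93 mm.
- long_box_lid_top (a point): Centre of the flat top of the padded red panel on the long box's lid: the panel is 4 mm smaller all round than the lid, stands 14 mm above it and gives up to 12 mm under the finger like firm foam (about 0.7 N per mm, then hard), springing back when let go. The lid below it has the outline of the box and is 26 mm deep. The point moves down with lid and panel. Any part of the panel may be pressed.
- long_box_lid (a joint): How far this lid has been pushed down, in m: about 0 to 0.003 at the start (standing up on the pale inner neck), 0.018 fully down, where it meets a hard stop. It slides straight down against about 2.5 N of friction and stays where it is left.
- square_box: Red square gift box, 70 x 70 mm, tray 70 mm high, loose on the table, about 0.4 kg. Origin: centre of its underside; z up. With its lid fully down the box is 110 mm high in all (panel included), with the lid raised up to 128 mm.
- square_box_lid_top (a point): Centre of the flat top of the padded red panel on the square box's lid: the panel is 4 mm smaller all round than the lid, stands 14 mm above it and gives up to 12 mm under the finger like firm foam (about 0.7 N per mm, then hard), springing back when let go. The lid below it has the outline of the box and is 26 mm deep. The point moves down with lid and panel. Any part of the panel may be pressed.
- square_box_lid (a joint): How far this lid has been pushed down, in m: about 0 to 0.003 at the start (standing up on the pale inner neck), 0.018 fully down, where it meets a hard stop. It slides straight down against about 2.5 N of friction and stays where it is left.
- weight: Brass paper weight with a knob, 40 x 40 x 44 mm, loose; to be left alone. Origin: centre of its underside.
- tape: Roll of clear tape lying flat, 71 mm across, 19 mm high, loose; to be left alone. Origin: centre of its underside.
Things that resemble listed ones, but are neither listed nor needed, are in the scene too. Leave any turquoise look-alike of the round_box alone.

How it is judged:
By the outcome, as a careful person would: the job done as asked, in the order asked, and still so for the second after the job is handed in, with the robot touching nothing.
It also fails if it takes over 69 s, if anything falls off the work surface, if the arm or the gripper's body presses on something with over 40 N, if the wrist force passes 120 N, or if a joint passes its speed limit or range.

## Robot

A 7-joint arm with a two-finger parallel gripper is mounted at the origin on the work surface; the furniture and walls round the work are solid. World frame = base frame: x ahead of the robot, y to its left, z up, the work surface at z = 0. Lengths are in m, angles in degrees, forces in N, time in s.
With the tool pointing down it reaches from about 0.4 to 0.85 m from the base axis. Payload 6.9 kg.
Tool frame: the origin (TCP) lies midway between the tips of the shut fingers; the grasp point (between the pads) lies 19 mm behind it (ctrl.pinch_z is the distance from the TCP to the grasp point, in m); z points along the fingers, y is the line along which they close (so a half turn about z gives the same grasp; the last joint's range is limited). The gripper opens to 85 mm and grips with 20 to 120 N. Pads are 22 mm wide; open, the fingers measure 114 mm over their backs; the gripper's body (76 mm by 85 mm) begins 54 mm behind the grasp point. The pads swing forward as they close: fully open they stand 13 mm farther back than shut.
Start: joints at [79.899, 29.078, -13.613, 85.955, 7.202, 65.827, -8.869], TCP at [0.174, -0.6, 0.231] pointing down, gripper open.
Joint ranges: [-176.47, 176.47], [-13.61, 117.27], [-81.72, 77.17], [0.22, 143.17], [-87.28, 267.28], [10, 112.55], [-165.47, 165.47]. Speed limits (degrees/s): [136.94, 136.94, 180, 180, 180, 180, 180].

## Interface

Orientations are given as a 3x3 rotation matrix whose columns are the frame's x, y, z axes.
In Python, from cell import readout, eyes, order, ctrl gives the robot as it stands.
- The arm moves only by the shell command python3 -m pendant 'ROWS' [OPENING] [FORCE]. ROWS is JSON, a list of rows, each a list of 2 entries, a list of its own where there are three numbers: the shift along the tool's x, y, z in m, then the turn, a rotation vector about the tool's x, y, z in rad. A call has 1 to 8 rows; each row shifts and turns the commanded pose from where the row before left it, along the tool's axes as they then stand; what a row does not reach is not made up. A row lasts 1/8 s, in which the tool goes at most 62.5 mm and 10.7 degrees, less where a joint would pass 70% of its speed; a pose out of reach is approached as far as the arm can. A call is refused whole if a number of a shift passes 0.0625 or a number of a turn 0.188, either way. A call with a gripper value outside its range is refused whole. OPENING is the finger opening in m, from 0 to 0.0854, set as the call begins (- or left out, the last holds). The fingers move at their own pace and stop on an object; FORCE is the grip in N (left out, the last holds). Time passes only in rows, so rows that do not move let the fingers close. It gives the time, the measured TCP pose, the force, the opening and the grip force at its end, in the units of the state.
- readout.observe(): the state, without advancing time (a new reading comes with each control period).
- eyes.get_image(name): name is "scene" or "side" or "wrist"; returns the picture (384x512x3 uint8, red, green, blue); there is no depth.
- eyes.calibration(name): a dict with "camera_matrix" (3x3 intrinsics, pixels), "camera_from_world" (4x4, takes a point from world to camera coordinates). Camera axes: x right, y up, looking along -z (the intrinsics and any distortion apply to the point x, -y, -z); pixel columns grow to the right and rows downward; lengths in m; the calibration is good to about 2 mm. The wrist camera is an equidistant fisheye: a pixel r from the principal point sees the ray r / f radians off the axis. A picture is of the moment at which its call begins: read the wrist's pose just before it. calibration takes no time and is no camera call; for the wrist camera it gives the pose at the moment of the call.
- order.sign_off(): hands the job in; it is judged then, once.
The state is a dict: "clock": time; "joint_positions": joint angles; "dq": joint speeds; "joint_efforts": joint torques, N m; "tool_pos": TCP position; "orientation": TCP orientation; "wrist_force": force on the tool from outside, world axes, zero at the start; "ft_torque": the same for the moment, N m; "opening": finger opening in m; "gripper_force": force on a finger pad.
Only numpy, scipy, OpenCV 4.12 (cv2) and the standard library are available. Lean on these libraries where they do the work, as an engineer would, in place of code of your own. Each camera call takes 0.05 s, during which the arm holds its last target. There are 200 camera calls.

## Working session

There is one attempt and no reset: what is moved stays moved. The work goes in short steps, Python scripts to look and compute and a shell command to move; the robot and the scene stay as the last step left them, time stands still between calls to the robot, and variables do not carry over. Pictures are saved under pics/ and viewed, at most 10 in all, crops included, and the job is handed in when it is done.

```bash
mkdir -p pics
python3 - <<'E'
from cell import readout, eyes
import cv2,numpy as np
o=readout.observe();print(o)
for n in("scene","side"):
    im=eyes.get_image(n);cv2.imwrite(f"pics/{n}0.png",im[...,::-1])
    c=eyes.calibration(n);print(n,c)
E
```

```text
{'clock': 0.0, 'joint_positions': array([ 79.89961318,  29.12606691, -13.60779424,  86.00872249,
         7.20195762,  65.82615375,  -8.86974382]), 'dq': array([ 0.04803059,  0.00902528, -0.04688538, -0.00680602,  0.0804894 ,
       -0.08016928,  0.02708688]), 'joint_efforts': array([ 1.60051197e-03, -6.20594859e+01, -2.18659669e+00, -2.49646068e+01,
        1.24392944e-02,  1.23681687e-02,  1.17848430e-05]), 'tool_pos': array([ 0.17356923, -0.59989631,  0.23042302]), 'orientation': array([[ 9.60563509e-01,  2.78060172e-01, -5.34556345e-04],
       [ 2.78060683e-01, -9.60562002e-01,  1.70194861e-03],
       [-4.02303913e-05, -1.78346883e-03, -9.99998409e-01]]), 'wrist_force': array([-0.11782457, -0.48559601, -0.56909888]), 'ft_torque': array([-0.00703406, -0.01347758,  0.00953724]), 'gripper_force': 0.0, 'opening': 0.08556893879991691}
scene {'camera_matrix': array([[438.3273115 ,   0.        , 256.61185115],
       [  0.        , 438.3273115 , 189.79436203],
       [  0.        ,   0.        ,   1.        ]]), 'camera_from_world': array([[-4.18593010e-01, -9.08173612e-01,  7.63749142e-04,
         3.14758347e-01],
       [ 6.39101577e-01, -2.93975331e-01,  7.10723349e-01,
        -3.98010005e-01],
       [-6.45235667e-01,  2.97991939e-01,  7.03471206e-01,
        -8.28097214e-01],
       [ 0.00000000e+00,  0.00000000e+00,  0.00000000e+00,
         1.00000000e+00]])}
side {'camera_matrix': array([[491.2450713 ,   0.        , 257.44904162],
       [  0.        , 491.2450713 , 185.90208629],
       [  0.        ,   0.        ,   1.        ]]), 'camera_from_world': array([[ 0.98150008, -0.18945683,  0.02763518, -0.51400704],
       [ 0.06315335,  0.45661599,  0.88741957, -0.17138998],
       [-0.18074636, -0.86925713,  0.46013346, -0.98099343],
       [ 0.        ,  0.        ,  0.        ,  1.        ]])}
```

View pics/scene0.png

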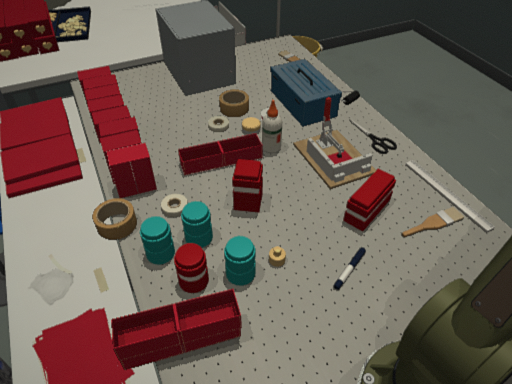

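View pics/side0.png

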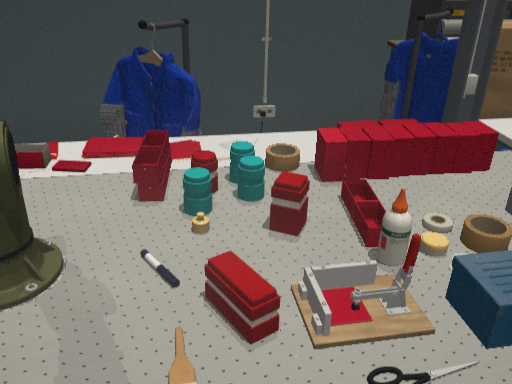

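The scene picture shows the red round box at (191,267), the square one at (248,185) and the oblong one at (370,199), all with pale necks. The turquoise look-alikes are at (157,240), (197,223) and (240,260). Red trays and cartons without necks are not the ones meant. I'll confirm in one enlarged crop.

Run:
```python
import cv2,numpy as np
S=cv2.imread("pics/scene0.png");D=cv2.imread("pics/side0.png")
def c(I,u,v): # 66x75 window x4
    return cv2.resize(I[v:v+72,u:u+66],None,fx=4,fy=4,interpolation=cv2.INTER_CUBIC)
L=[(S,160,230),(S,215,150),(S,338,160),(D,172,140),(D,258,165),(D,205,250)]
t=[c(*a) for a in L]
for x in t:
    for k in range(0,66,10): cv2.putText(x,"|",(k*4-4,8),0,.3,(255,255,255),1)
    for k in range(0,72,10): cv2.putText(x,"-",(0,k*4+3),0,.3,(255,255,255),1)
cv2.imwrite("pics/crop.png",np.vstack([np.hstack(t[:3]),np.hstack(t[3:])]))
```

```text
(no output)
```

View pics/crop.png

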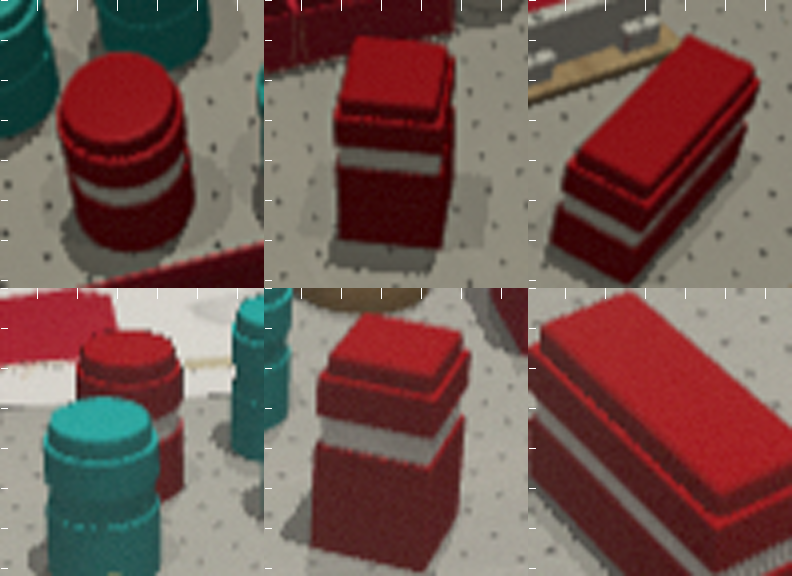

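The crop shows the three red boxes with a pale neck and a padded top. The round one is the only red cylinder (scene 190,254), its look-alikes being turquoise, so it fits the description. Next I triangulate the panel-top centres.

```bash
cat > h.py <<'E'
import cv2,numpy as np
from cell import readout,eyes
def P(n):
    c=eyes.calibration(n);return c["camera_matrix"]@np.diag([1,-1,-1])@c["camera_from_world"][:3]
def tri(a,b):
    X=cv2.triangulatePoints(P("scene"),P("side"),np.array(a,float).reshape(2,1),np.array(b,float).reshape(2,1)).ravel();return X[:3]/X[3]
def onz(n,p,z):
    M=P(n);H=np.c_[M[:,:2],M[:,2]*z+M[:,3]];q=np.linalg.solve(H,[*p,1]);return q[:2]/q[2]
E
python3 - <<'E'
from h import *
np.set_printoptions(precision=4,suppress=True)
for k,a,b,z in(("round",(189.7,254.5),(204,155.5),.102),("long",(372.5,188),(242,276.6),.092),("sq",(248,168.2),(291.1,180.2),.127)):
    print(k,tri(a,b),onz("scene",a,z),onz("side",b,z))
for p in[(240,260),(277,257),(197,223),(157,240)]: print(onz("scene",p,.05))
print([onz("scene",p,.092) for p in[(377.2,169),(394.7,178),(367.2,206.2),(350.5,198.7)]])
o=readout.observe();R=o["orientation"];
for t in([.45,.34,.3],): print(R.T@(np.array(t)-o["tool_pos"]))
E
```

```text
round [0.4378 0.3051 0.0944] [0.4321 0.3062] [0.4364 0.288 ]
long [ 0.4564 -0.1902  0.0786] [ 0.4448 -0.1798] [ 0.4543 -0.2065]
sq [0.6151 0.087  0.1195] [0.6082 0.0903] [0.6105 0.0719]
[0.4091 0.1997]
[0.3814 0.1194]
[0.5554 0.2518]
[0.5446 0.3555]
[array([ 0.4989, -0.2331]), array([ 0.4514, -0.2535]), array([ 0.3981, -0.1311]), array([ 0.4363, -0.1085])]
[ 0.5269 -0.8261 -0.0682]
```

```bash
python3 -m pendant '[[[0.046,-0.038,0],[0,0,0]],[[0.046,-0.038,0],[0,0,0]],[[0.046,-0.038,0],[0,0,0]],[[0.046,-0.038,0],[0,0,0]],[[0.046,-0.038,0],[0,0,0]],[[0.046,-0.038,0],[0,0,0]],[[0.046,-0.038,0],[0,0,0]],[[0.046,-0.038,0],[0,0,0]]]' 0; python3 -c "
from h import *
o=readout.observe();print(o['joint_positions'],o['tool_pos'],o['orientation'])"
```

```text
clock: 1.1
tool_pos: [0.4434, -0.2044, 0.2312]
orientation: [[0.961, 0.278, -0.0], [0.278, -0.961, -0.0], [-0.0, 0.0, -1.0]]
wrist_force: [0.6, -0.4, -0.2]
opening: -0.0001
gripper_force: 0.0
[ 38.30530029  17.57605289 -21.98257554 105.85127129   7.66641042
  58.01978717 -60.6981609 ] [ 0.44338192 -0.20437812  0.23120897] [[ 9.60665491e-01  2.77708087e-01 -1.78747613e-04]
 [ 2.77708078e-01 -9.60665508e-01 -7.41888806e-05]
 [-1.92319519e-04  2.16310413e-05 -9.99999981e-01]]
```

```bash
python3 -c "
from h import *
cv2.imwrite('pics/wL.png',eyes.get_image('wrist')[...,::-1])
c=eyes.calibration('wrist');np.savez('wL.npz',K=c['camera_matrix'],T=c['camera_from_world'])"
python3 -m pendant '[[[0.016,-0.059,0],[0,0,0]],[[0.016,-0.059,0],[0,0,0]],[[0.016,-0.059,0],[0,0,0]],[[0.016,-0.059,0],[0,0,0]],[[0.016,-0.059,0],[0,0,0]],[[0.016,-0.059,0],[0,0,0]],[[0.016,-0.059,0],[0,0,0]],[[0.016,-0.059,0],[0,0,0]]]'
python3 -c "
from h import *
cv2.imwrite('pics/wR.png',eyes.get_image('wrist')[...,::-1])
c=eyes.calibration('wrist');np.savez('wR.npz',K=c['camera_matrix'],T=c['camera_from_world']);print(readout.observe()['joint_positions'])"
```

```text
clock: 2.15
tool_pos: [0.4343, 0.2844, 0.2311]
orientation: [[0.961, 0.278, -0.0], [0.278, -0.961, -0.0], [-0.0, 0.0, -1.0]]
wrist_force: [0.3, 1.1, 0.5]
opening: -0.0001
gripper_force: 0.0
[ -13.29450185   21.84560356  -33.30567307  101.25783459   13.19179918
   60.58063841 -124.54082976]
```

View pics/wR.png

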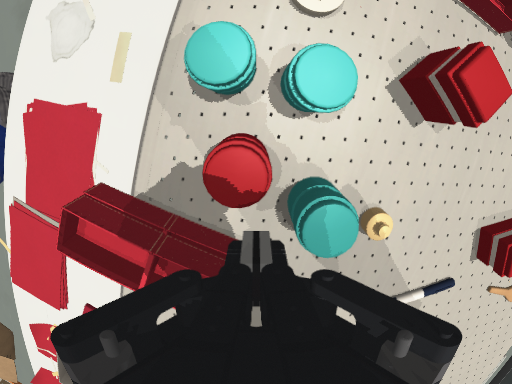

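View pics/wL.png

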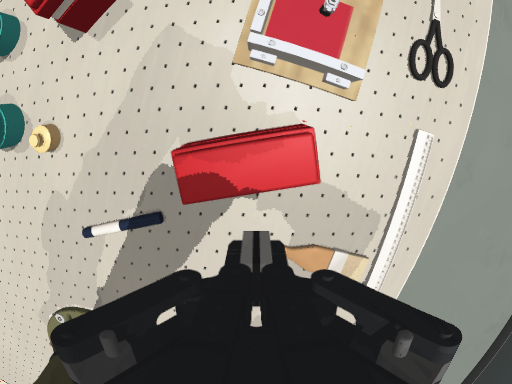

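The wrist pictures show the round panel top centred near (238,175), the square panel near (482,83) in the first, and the long panel near (248,167) in the second.

Run:
```python
from h import *
np.set_printoptions(precision=4,suppress=True)
def w(f,p,z):
    d=np.load(f);K,T=d["K"],d["T"]
    m=np.array([(p[0]-K[0,2])/K[0,0],(p[1]-K[1,2])/K[1,1]]);r=np.linalg.norm(m)
    v=np.array([*(np.sin(r)*m/r),np.cos(r)])*[1,-1,-1]
    R=T[:3,:3];c=-R.T@T[:3,3];q=R.T@v;return c+q*(z-c[2])/q[2]
print(np.load("wR.npz")["K"])
print("round",w("wR.npz",(238,175),.101));print("sq",w("wR.npz",(482,83),.126))
print("long",w("wL.npz",(248,167),.091),[w("wL.npz",p,.091)[:2] for p in((175,153),(313,128),(320,183),(184,203))])
o=readout.observe();R=o["orientation"]
print("tool delta",R.T@(w("wR.npz",(238,175),.101)-o["tool_pos"]))
```

```text
[[297.3186   0.     255.8273]
 [  0.     297.3186 193.624 ]
 [  0.       0.       1.    ]]
round [0.4364 0.3146 0.101 ]
sq [0.6076 0.1095 0.126 ]
long [ 0.4615 -0.1831  0.091 ] [array([ 0.4549, -0.1099]), array([ 0.5163, -0.2318]), array([ 0.4668, -0.2561]), array([ 0.4074, -0.1306])]
tool delta [ 0.0098 -0.0172  0.1308]
```

```bash
python3 -m pendant '[[[0.008,-0.023,0.02],[0,0,0]],[[0,0,0.03],[0,0,0]],[[0,0,0.03],[0,0,0]],[[0,0,0.02],[0,0,0]],[[0,0,0.01],[0,0,0]],[[0,0,0.002],[0,0,0]],[[0,0,0],[0,0,0]]]'
python3 -c "
from h import *
a=eyes.get_image('wrist')[100:340,130:400];b=eyes.get_image('side')[110:210,160:260]
cv2.imwrite('pics/a.png',np.hstack([cv2.resize(a,(450,400)),cv2.resize(b,(350,400))])[...,::-1])"
```

```text
clock: 3.08
tool_pos: [0.436, 0.3075, 0.1198]
orientation: [[0.961, 0.278, 0.001], [0.278, -0.961, 0.001], [0.001, -0.0, -1.0]]
wrist_force: [-0.1, 0.9, 0.1]
opening: -0.0003
gripper_force: 0.0
```

View pics/a.png

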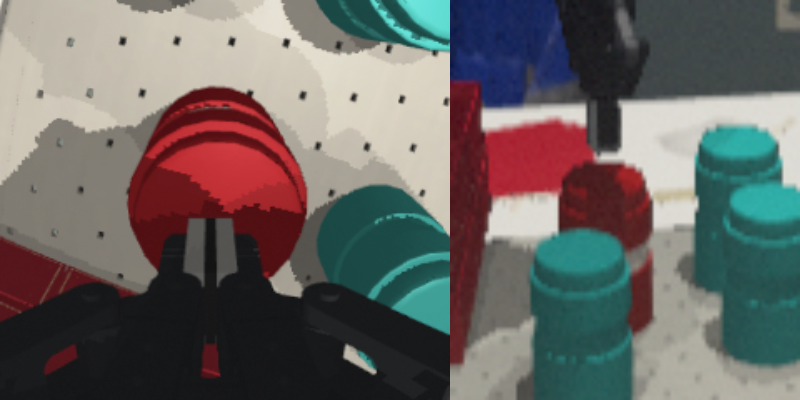

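The shut fingertips stand over the middle of the red round panel (about 210,230 in the crop), clear of the turquoise ones. Pressing now.

```bash
python3 -m pendant '[[[0,0,0.008],[0,0,0]],[[0,0,0.006],[0,0,0]],[[0,0,0.005],[0,0,0]],[[0,0,0.005],[0,0,0]],[[0,0,0.004],[0,0,0]],[[0,0,0.004],[0,0,0]],[[0,0,0],[0,0,0]]]'
python3 -m pendant '[[[0,0,0.003],[0,0,0]],[[0,0,0.003],[0,0,0]],[[0,0,0],[0,0,0]],[[0,0,0],[0,0,0]]]'
```

```text
clock: 4.05
tool_pos: [0.4357, 0.3072, 0.087]
orientation: [[0.961, 0.278, -0.0], [0.278, -0.961, -0.0], [-0.0, 0.0, -1.0]]
wrist_force: [-0.3, -1.0, 1.0]
opening: 0.0003
gripper_force: 0.8
clock: 4.55
tool_pos: [0.4358, 0.3073, 0.0813]
orientation: [[0.961, 0.278, 0.0], [0.278, -0.961, 0.0], [0.0, -0.0, -1.0]]
wrist_force: [-0.8, -1.7, 3.1]
opening: -0.0
gripper_force: 1.3
```

```bash
python3 -m pendant '[[[0,0,0.002],[0,0,0]],[[0,0,0.0023],[0,0,0]],[[0,0,0],[0,0,0]],[[0,0,0],[0,0,0]]]'
python3 -c "
from h import *
print([readout.observe()['wrist_force'] for _ in range(2)])"
python3 -m pendant '[[[0,0,0.001],[0,0,0]],[[0,0,0.001],[0,0,0]],[[0,0,0],[0,0,0]],[[0,0,0],[0,0,0]]]'
```

```text
clock: 5.05
tool_pos: [0.4358, 0.3073, 0.0771]
orientation: [[0.961, 0.278, 0.0], [0.278, -0.961, 0.0], [0.0, -0.0, -1.0]]
wrist_force: [-1.2, -0.9, 5.1]
opening: -0.0
gripper_force: 2.7
[array([-1.24675006, -0.88517623,  5.07966364]), array([-1.24675006, -0.88517623,  5.07966364])]
clock: 5.55
tool_pos: [0.4358, 0.3073, 0.0752]
orientation: [[0.961, 0.278, 0.0], [0.278, -0.961, 0.0], [0.0, 0.0, -1.0]]
wrist_force: [-1.4, -1.1, 6.9]
opening: -0.0002
gripper_force: 3.4
```

Force tracks the foam law at 0.7 N/mm with the top at 85 mm, so the round lid is home. On to the long box.

```bash
python3 -m pendant '[[[0,0,-0.005],[0,0,0]],[[0,0,-0.02],[0,0,0]],[[0,0,-0.04],[0,0,0]],[[0,0,-0.05],[0,0,0]],[[0,0,-0.04],[0,0,0]],[[0,0,0],[0,0,0]]]'
python3 -c "
from h import *
w=eyes.get_image('wrist');s=eyes.get_image('scene')[215:305,150:270]
cv2.imwrite('pics/b.png',np.hstack([cv2.resize(w[100:340,130:400],(400,400)),cv2.resize(s,(400,400))])[...,::-1])"
python3 -m pendant '[[[-0.015,0.0597,0],[0,0,0]],[[-0.015,0.0597,0],[0,0,0]],[[-0.015,0.0597,0],[0,0,0]],[[-0.015,0.0597,0],[0,0,0]],[[-0.015,0.0597,0],[0,0,0]],[[-0.015,0.0597,0],[0,0,0]],[[-0.015,0.0597,0],[0,0,0]],[[-0.015,0.0597,0],[0,0,0]]]'
python3 -m pendant '[[[0,0,0.03],[0,0,0]],[[0,0,0.04],[0,0,0]],[[0,0,0.03],[0,0,0]],[[0,0,0.01],[0,0,0]],[[0,0,0],[0,0,0]]]'
python3 -c "
from h import *
cv2.imwrite('pics/c.png',np.hstack([cv2.resize(eyes.get_image('wrist')[100:340,130:400],(400,400)),cv2.resize(eyes.get_image('side')[210:340,180:310],(400,400))])[...,::-1])"
```

```text
clock: 6.3
tool_pos: [0.437, 0.3088, 0.2329]
orientation: [[0.961, 0.278, 0.005], [0.278, -0.961, 0.004], [0.006, -0.002, -1.0]]
wrist_force: [-0.4, 0.7, 0.2]
opening: -0.0006
gripper_force: 0.0
clock: 7.4
tool_pos: [0.4524, -0.1867, 0.2286]
orientation: [[0.961, 0.278, -0.002], [0.278, -0.961, 0.001], [-0.002, -0.001, -1.0]]
wrist_force: [1.4, 0.7, -0.1]
opening: -0.0001
gripper_force: 0.0
clock: 8.02
tool_pos: [0.4528, -0.1845, 0.1193]
orientation: [[0.96, 0.278, -0.002], [0.278, -0.96, 0.001], [-0.002, -0.001, -1.0]]
wrist_force: [0.3, 0.4, 0.6]
opening: 0.0002
gripper_force: 0.0
```

View pics/c.png

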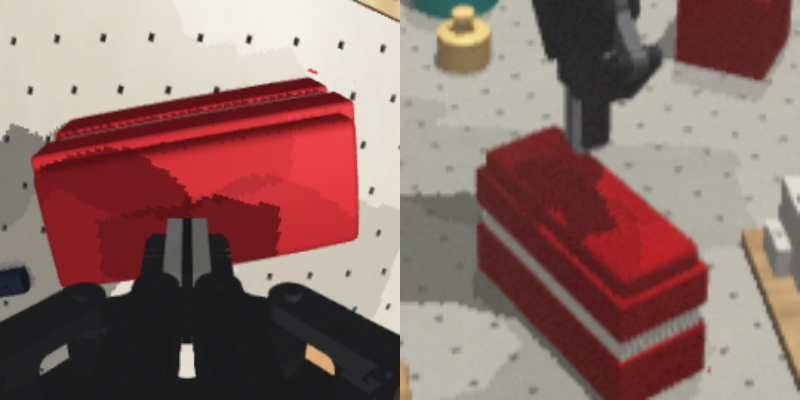

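The shut tips hang over the middle of the oblong panel (about 188,225 in the left half). Pressing to about 0.065.

```bash
python3 -m pendant '[[[0,0,0.015],[0,0,0]],[[0,0,0.008],[0,0,0]],[[0,0,0.005],[0,0,0]],[[0,0,0.005],[0,0,0]],[[0,0,0.005],[0,0,0]],[[0,0,0.005],[0,0,0]],[[0,0,0.004],[0,0,0]],[[0,0,0],[0,0,0]]]'
python3 -m pendant '[[[0,0,0.002],[0,0,0]],[[0,0,0.002],[0,0,0]],[[0,0,0],[0,0,0]],[[0,0,0],[0,0,0]]]'
python3 -m pendant '[[[0,0,0.001],[0,0,0]],[[0,0,0.001],[0,0,0]],[[0,0,0],[0,0,0]],[[0,0,0],[0,0,0]]]'
```

```text
clock: 9.12
tool_pos: [0.4535, -0.1849, 0.0728]
orientation: [[0.961, 0.278, 0.0], [0.278, -0.961, 0.0], [0.0, 0.0, -1.0]]
wrist_force: [0.4, -1.3, 1.9]
opening: 0.0002
gripper_force: 0.8
clock: 9.62
tool_pos: [0.4535, -0.1849, 0.0691]
orientation: [[0.961, 0.278, 0.0], [0.278, -0.961, -0.0], [0.0, 0.0, -1.0]]
wrist_force: [1.0, 0.2, 3.5]
opening: 0.0001
gripper_force: 2.0
clock: 10.12
tool_pos: [0.4535, -0.1849, 0.0671]
orientation: [[0.961, 0.278, 0.0], [0.278, -0.961, -0.0], [0.0, 0.0, -1.0]]
wrist_force: [1.2, -0.9, 6.8]
opening: 0.0003
gripper_force: 2.7
```

```bash
python3 -m pendant '[[[0,0,0.0015],[0,0,0]],[[0,0,0],[0,0,0]],[[0,0,0],[0,0,0]]]'
python3 -m pendant '[[[0,0,-0.005],[0,0,0]],[[0,0,-0.02],[0,0,0]],[[0,0,-0.05],[0,0,0]],[[0,0,-0.05],[0,0,0]],[[0,0,-0.05],[0,0,0]],[[0,0,-0.03],[0,0,0]],[[0,0,0],[0,0,0]]]'
python3 -c "
from h import *
print(onz('scene',(272,148),0),tri((274,103),(403,193)),'handle',tri((327,100),(415,237)))"
```

```text
clock: 10.5
tool_pos: [0.4535, -0.1849, 0.0657]
orientation: [[0.961, 0.278, 0.001], [0.278, -0.961, -0.0], [0.0, 0.0, -1.0]]
wrist_force: [0.2, -1.0, 6.8]
opening: 0.0001
gripper_force: 3.2
clock: 11.38
tool_pos: [0.4537, -0.185, 0.2722]
orientation: [[0.961, 0.278, 0.003], [0.278, -0.961, -0.001], [0.002, 0.002, -1.0]]
wrist_force: [0.6, 0.8, -0.4]
opening: -0.0
gripper_force: 0.0
[ 0.79293111 -0.07150416] [ 0.80133545 -0.07709995  0.15897351] handle [ 0.75337877 -0.22538337  0.15590021]
```

```bash
python3 -m pendant '[[[0.038,-0.0376,0],[0,0,0]],[[0.038,-0.0376,0],[0,0,0]],[[0.038,-0.0376,0],[0,0,0]],[[0.038,-0.0376,0],[0,0,0]],[[0.038,-0.0376,0],[0,0,0]],[[0.038,-0.0376,0],[0,0,0]],[[0,0,0],[0,0,0]]]'
python3 -m pendant '[[[0,0,0.03],[0,0,0]],[[0,0,0.04],[0,0,0]],[[0,0,0.04],[0,0,0]],[[0,0,0.018],[0,0,0]],[[0,0,0],[0,0,0]],[[0,0,0],[0,0,0]]]'
python3 -c "
from h import *
cv2.imwrite('pics/d.png',np.hstack([cv2.resize(eyes.get_image('wrist')[100:340,130:400],(400,400)),cv2.resize(eyes.get_image('side')[130:260,230:360],(400,400))])[...,::-1])"
```

```text
clock: 12.25
tool_pos: [0.609, 0.1006, 0.2679]
orientation: [[0.959, 0.285, -0.004], [0.285, -0.959, 0.003], [-0.003, -0.004, -1.0]]
wrist_force: [-0.3, -0.8, 0.6]
opening: 0.0004
gripper_force: 0.0
clock: 13.0
tool_pos: [0.6095, 0.0949, 0.1428]
orientation: [[0.961, 0.278, -0.0], [0.278, -0.961, -0.0], [-0.0, 0.0, -1.0]]
wrist_force: [0.2, 0.2, 0.0]
opening: -0.0002
gripper_force: 0.0
```

View pics/d.png

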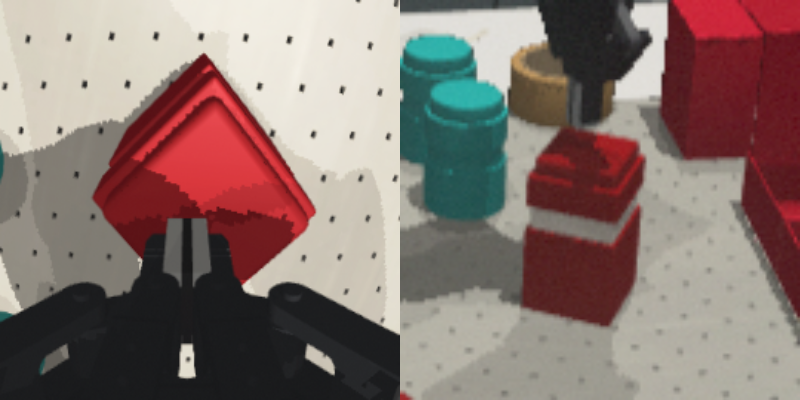

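The tips stand over the square panel, a little left of its centre (188 against 207). I shift 6 mm in tool y and press to about 0.100.

```bash
python3 -m pendant '[[[0.004,0.006,0.002],[0,0,0]],[[0,0,0.006],[0,0,0]],[[0,0,0.006],[0,0,0]],[[0,0,0.005],[0,0,0]],[[0,0,0.005],[0,0,0]],[[0,0,0.005],[0,0,0]],[[0,0,0.005],[0,0,0]],[[0,0,0],[0,0,0]]]'
python3 -m pendant '[[[0,0,0.003],[0,0,0]],[[0,0,0.002],[0,0,0]],[[0,0,0],[0,0,0]],[[0,0,0],[0,0,0]]]'
python3 -m pendant '[[[0,0,0.002],[0,0,0]],[[0,0,0.0015],[0,0,0]],[[0,0,0],[0,0,0]],[[0,0,0],[0,0,0]]]'
```

```text
clock: 14.1
tool_pos: [0.615, 0.0906, 0.1081]
orientation: [[0.961, 0.278, -0.0], [0.278, -0.961, -0.0], [-0.0, -0.0, -1.0]]
wrist_force: [0.1, -1.7, 1.4]
opening: 0.0002
gripper_force: 0.8
clock: 14.6
tool_pos: [0.6151, 0.0906, 0.1037]
orientation: [[0.961, 0.278, 0.0], [0.278, -0.961, 0.0], [0.0, 0.0, -1.0]]
wrist_force: [-0.5, -0.8, 4.2]
opening: 0.0001
gripper_force: 2.2
clock: 15.1
tool_pos: [0.6151, 0.0906, 0.1003]
orientation: [[0.961, 0.278, 0.0], [0.278, -0.961, -0.0], [0.0, 0.0, -1.0]]
wrist_force: [-1.8, -1.5, 6.3]
opening: -0.0003
gripper_force: 3.4
```

Home. I retreat and check.

```bash
python3 -m pendant '[[[0,0,-0.005],[0,0,0]],[[0,0,-0.02],[0,0,0]],[[0,0,-0.05],[0,0,0]],[[0,0,-0.05],[0,0,0]],[[0,0,-0.05],[0,0,0]],[[0,0,0],[0,0,0]]]'
python3 -m pendant '[[[-0.04,0.04,0],[0,0,0]],[[-0.04,0.04,0],[0,0,0]],[[-0.03,0.03,0],[0,0,0]],[[0,0,0],[0,0,0]],[[0,0,0],[0,0,0]]]'
python3 -c "
from h import *
s=eyes.get_image('scene')[130:310,140:420];d=eyes.get_image('side')[130:340,150:330]
cv2.imwrite('pics/e.png',np.hstack([cv2.resize(s,(467,300)),cv2.resize(d,(257,300))])[...,::-1])"
```

```text
clock: 15.85
tool_pos: [0.6168, 0.0918, 0.279]
orientation: [[0.96, 0.278, 0.007], [0.278, -0.961, 0.002], [0.008, 0.0, -1.0]]
wrist_force: [-0.8, -0.5, -0.0]
opening: 0.0002
gripper_force: 0.0
clock: 16.48
tool_pos: [0.54, -0.0449, 0.2743]
orientation: [[0.96, 0.278, -0.001], [0.278, -0.96, 0.001], [-0.0, -0.001, -1.0]]
wrist_force: [0.5, -0.1, -0.4]
opening: 0.0
gripper_force: 0.0
```

View pics/e.png

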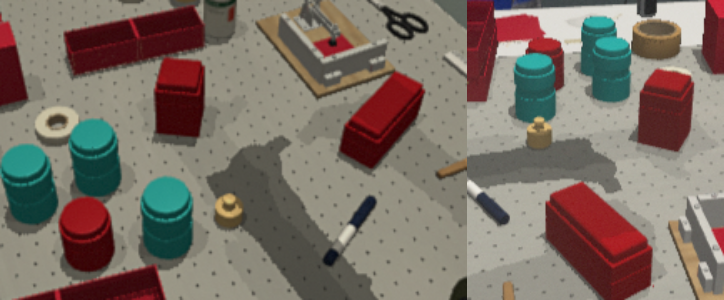

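No pale neck is left on the round (86,232), oblong (383,115) or square box (180,95). All three stand where they were, so I hand in.

```bash
python3 -c "
from cell import order
print(order.sign_off())"
```

```text
the job is handed in; nothing more can be done
None
```

All three lids are fully down, pressed in the order round, oblong, square with about 7 N at most, nothing else was touched, and the job was handed in at about 16.5 s.

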